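# Release a forged strap from a left-hand screw clamp

### The job

Release the dark steel strap from the leaning green filing clamp: its brass wing screw has a left-hand thread, so back it off clockwise (never tighten it further, that would mark the strap) until the foot's nose stands clear of the strap. Then draw the strap out sideways and lay it flat in the low blue tray, letting go only when it is down in the tray; leave the other things on the bench where they are.

Things in the scene. Friction and masses are not known exactly. Their poses are not given: they have to be found in the camera images.
- clamp: Green clamp fixed to the bench: base plate 150 x 130 mm, origin at the centre of its underside, z up. Its bed plate leans 0.50 rad (29 deg): its plane rises towards the clamp's +x, away from the robot. An arm 36 mm wide rises from the bed's upper (+x) edge and overhangs the bed; the screw passes through the arm's end, square to the bed.
- clamp_bed (a point): Point on the bed's surface on the screw's axis, 115 mm over the bench; its axes are those of clamp (not leaning). The bed is 74 mm long up the slope; along y it runs from -35 to +68 mm. A ledge 4 mm high below the strap keeps it from sliding down. The arm's underside is 64 mm off the bed.
- wing (a point): Centre of the brass wing of the clamp screw: a flat upright grip 56 mm long (its x), 11 mm thick (its y), 30 mm high (its z). z points outward along the screw's axis, 29 deg from vertical, leaning towards the robot; x turns with the screw. Below the wing, 15 mm from its centre, is a round hub of radius 12.5 mm, 8 mm high. Its centre is 117 mm from the bed when screw is 0.
- screw (a joint): Turn of the screw in rad, growing as it turns CLOCKWISE seen from outside, facing the wing (left-hand thread: clockwise loosens). 0 is tight; stops at -0.4 and 4.6; starts at 0 to 0.4. Wing and foot rise 2.4 mm per rad outward along the axis. Friction 0.14 N m; it stays where it is left. The strap comes free above about 2.2 rad; 2.9 rad gives 2 mm of room. Below -0.25 it has been tightened.
- strap_mid (a point): Centre of the dark steel strap, a flat bar 142 mm long (its y), 26 mm wide (its x), 6 mm thick (its z), 0.11 to 0.21 kg. A 12 mm square hole, 49 mm from the centre towards -y, starts under the foot. The strap lies loose on the bed; its +y end overhangs the bed's +y edge by some 52 mm and can be pinched there across its width, 42 to 46 mm from its centre. It comes out along its +y.
- tray_in (a point): Centre of the inner floor of the low blue tray, fixed to the bench: inside 122 x 212 mm (its x, its y), walls 4 mm thick and 18 mm high outside, floor about 4 mm above the bench. It stands to the left or the right of the clamp, having changed places with a wooden rivet box (130 x 200 mm, 35 mm high).
- rivets: Wooden rivet box with six compartments, fixed to the bench, 130 x 200 x 35 mm, origin at the centre of its underside. To be left alone.
- blank: Plain flat bar without a hole, 26 x 142 x 6 mm, loose, lying on the bench between robot and clamp; leave it. Origin under its middle.
- brush: Wire brush lying at the back right, loose; leave it.
- hammer: Hammer lying beyond the clamp, loose; leave it.
- oilcan: Red can, 60 mm wide, 110 mm high, at the back left; leave it.
- wax: Amber jar, 64 mm wide, 70 mm high, beyond the clamp; leave it.
- mug: Blue mug, 76 mm wide, 85 mm high, right of the clamp, at the back; leave it.
- offcut: Steel offcut 90 x 30 x 30 mm lying between robot and clamp; leave it.
- nose (a point): Tip of the foot's nose, on the screw's axis, a pin 7 mm thick and 5.6 mm long under a foot disc 22 mm wide; z points outward along the axis. With the screw at 0 the tip is 1 mm off the bed, inside the strap's hole; the strap is 6 mm thick. The foot does not turn with the screw.
There are look-alikes about, which are no part of the job. What is shaped like the part that bears strap_mid but orange or turquoise is not meant.

How it is judged:
On the way, in this order (a step that is already met when the one before it is completed fails the run):
1. the screw is backed off clockwise until the nose stands clear of the strap, which still lies in the clamp (value of joint screw above 2.2 rad and distance of strap_mid from where it was at the start of the episode below 0.03 m), for 0.1 s.
2. the strap is out of the clamp, held by the fingers (distance between strap_mid and clamp_bed above 0.12 m and contact force between the fingers and strap above 1 N), for 0.1 s.
3. the strap is brought down into the tray while still held (z of strap_mid in the frame of tray_in below 0.02 m and horizontal distance between strap_mid and tray_in below 0.08 m and contact force between the fingers and strap above 1 N), for 0.05 s.
At the end, for the whole second after the job is handed in: The strap lies flat (within 0.1 rad, either end and either face) on the floor of the tray, at rest and let go, its centre within 9 mm above the floor; the screw stands backed off to more than 2.2 rad (z of strap_mid in the frame of tray_in below 0.009 m and x of strap_mid in the frame of tray_in between -0.061 and 0.061 m and y of strap_mid in the frame of tray_in between -0.106 and 0.106 m and angle between the z axis of strap_mid and the z axis of tray_in, either way round below 0.1 rad and value of joint screw above 2.2 rad and linear speed of strap below 0.02 m/s and contact force between the fingers and strap below 0.1 N); the robot touches nothing.
It fails at once if the screw was turned the wrong way and tightened further (value of joint screw below -0.25 rad).
It fails at once if a bystander was moved by more than 30 mm (distance of any of blank, brush, hammer, oilcan, wax, mug, offcut from where it was at the start of the episode above 0.03 m).
It also fails if it takes over 64 s, if anything falls off the work surface, if the arm or the gripper's body presses on something with over 40 N, if the wrist force passes 120 N, or if a joint passes its speed limit or range.

### The arm

A 6-joint arm with a two-finger parallel gripper is mounted at the origin on the work surface. World frame = base frame: x ahead of the robot, y to its left, z up, the work surface at z = 0. Lengths are in m, angles in rad, forces in N, time in s.
With the tool pointing down it reaches from about 0.35 to 0.95 m from the base axis. Payload 17.4 kg.
Tool frame: the origin (TCP) lies between the finger pads; the fingertips stand 25 mm ahead of it and the grasp point (between the pads) lies 6 mm ahead of it; x points along the fingers, z is the direction in which the jaws open and shut, and the axes are right-handed (so a half turn about x gives the same grasp; the last joint's range is limited). The gripper opens to 93 mm and grips with 3 to 60 N. Pads are 15 mm wide; open, the fingers measure 128 mm over their backs; the gripper's body (75 mm by 188 mm) begins 65 mm behind the grasp point.
Start: joints at [1.228, 0.116, 1.442, -0, 1.584, -0.038], TCP at [0.203, 0.644, 0.244] pointing down, gripper open.
Joint ranges: [-2.83, 2.83], [-0.83, 2.19], [0.07, 2.5], [-1.14, 4.28], [0.01, 3], [-2.97, 2.97]. Speed limits (rad/s): [1.89, 1.89, 2.22, 3.14, 3.14, 3.14].

### API

Orientations are given as a unit quaternion [x, y, z, w].
In Python, from cell import ctrl, vision, close_job gives the robot as it stands.
- The arm moves only by the tool carry_out, never from a script. Its argument "series" is one flat list of numbers, 7 for each row, row after row: the turn, a rotation vector about the tool's x, y, z in degrees, then the shift along the tool's x, y, z in m, then the opening, from -1 (shut) to 1 (fully open). In form: [rx, ry, rz, tx, ty, tz, claw, rx, ry, rz, tx, ty, tz, claw, ...]. A call has 1 to 10 rows; each row is the pose to reach, as a shift and turn from the pose measured when the call began, along the tool's axes at that moment; what a row does not reach only later rows make up. A row lasts 1/12 s, in which the tool goes at most 41.7 mm and 7.16 degrees, less where a joint would pass 70% of its speed; a pose out of reach is approached as far as the arm can. A call with a gripper value outside its range is refused whole. The fingers move at their own pace and stop on an object; the grip force is fixed at half the most. Time passes only in rows, so rows that repeat a pose let the fingers close. It gives the time, the measured TCP pose, the force and the opening at its end, in the units of the state.
- ctrl.read_state(): the state, without advancing time (a new reading comes with each control period).
- vision.snapshot(name): name is "scene" or "top" or "wrist"; returns a dict with "image" (400x640x3 uint8, red, green, blue), "depth" (400x640 float32, m along the optical axis (not along the pixel's ray), 0 where there is no reading), "fx", "fy", "cx", "cy" (pixels), "pose" (4x4, takes a point from camera to world coordinates). Camera axes: x right, y down, z forward; pixel columns grow to the right and rows downward; lengths in m; the calibration is good to about 2 mm. A picture is of the moment at which its call begins.
- close_job(): hands the job in, once; it reports no verdict.
The state is a dict: "time": time; "qpos": joint angles; "joint_vel": joint speeds; "joint_efforts": joint torques, N m; "ee_pos": TCP position; "tool_rot": TCP orientation; "contact_force": force on the tool from outside, world axes, zero at the start; "moment": the same for the moment, N m; "finger_gap": finger opening in m.
Only numpy, scipy, OpenCV 4.12 (cv2) and the standard library are available. Lean on these libraries where they do the work, as an engineer would, in place of code of your own. Each camera call takes 0.05 s, during which the arm holds its last target. There are 200 camera calls.

## Working session

There is one attempt and no reset: what is moved stays moved. The work goes in short steps, Python scripts to look and compute and a tool call to move; the robot and the scene stay as the last step left them, time stands still between calls to the robot, and variables do not carry over. Pictures are saved under pics/ and viewed, about 8 in all and at most 12, crops included, and the job is handed in when it is done.

Besides the shell and the picture viewer there is one more tool, called after "Call:" by a JSON object that holds its "api" and its "payload". carry_out: Moves the arm, as the interface text tells. Its arguments: {"type":"object","properties":{"series":{"type":"array"}},"required":["series"]}

```bash
mkdir -p pics; ls; cat > h.py <<'E'
import numpy as np, cv2
from cell import ctrl, vision, close_job
from scipy.spatial.transform import Rotation as R
def snap(n):
    s=vision.snapshot(n); np.savez('/tmp/%s.npz'%n,**s); return s
def load(n): return dict(np.load('/tmp/%s.npz'%n))
def cloud(s):
    d=s['depth']; v,u=np.mgrid[:d.shape[0],:d.shape[1]]
    P=np.stack([(u-s['cx'])/s['fx']*d,(v-s['cy'])/s['fy']*d,d],-1)
    T=s['pose']; return P@T[:3,:3].T+T[:3,3]
def png(img,f): cv2.imwrite('pics/'+f,cv2.cvtColor(img,cv2.COLOR_RGB2BGR))
E
python3 - <<'E'
from h import *
print(ctrl.read_state())
a=snap('scene');b=snap('top')
png(a['image'],'scene0.png');png(b['image'],'top0.png')
print(a['pose'],b['pose'],a['fx'])
E
```

```text
pics
{'time': 0.0, 'qpos': array([ 1.22821121e+00,  1.16475988e-01,  1.44226220e+00,  3.01479870e-05,
        1.58398211e+00, -3.78184049e-02]), 'joint_vel': array([-0.00274669,  0.00129243, -0.00092914, -0.00057483,  0.00228802,
       -0.00033032]), 'joint_efforts': array([-1.55582115e-03, -7.21228337e+01, -6.22640347e+01,  7.78738596e-02,
        2.33783503e-02, -1.37361535e-04]), 'ee_pos': array([0.20250257, 0.64372885, 0.2429138 ]), 'tool_rot': array([-0.41852365,  0.57043913,  0.41809424,  0.56976693]), 'contact_force': array([ 0.43914801, -0.66739939,  0.03578234]), 'moment': array([ 0.02720318, -0.00853903,  0.01811575]), 'finger_gap': 0.09258367975839914}
[[ 6.51596418e-01  5.69138807e-01 -5.01500874e-01  1.13658909e+00]
 [ 7.58565430e-01 -4.88208237e-01  4.31545138e-01 -5.66477169e-01]
 [ 7.72227609e-04 -6.61614492e-01 -7.49843762e-01  1.11328058e+00]
 [ 0.00000000e+00  0.00000000e+00  0.00000000e+00  1.00000000e+00]] [[-0.0206019  -0.99248609  0.12061062  0.40704589]
 [-0.99931192  0.01672021 -0.0331078  -0.00848342]
 [ 0.0308424  -0.12120972 -0.99214765  1.16854615]
 [ 0.          0.          0.          1.        ]] 438.8341234945616
```

View pics/scene0.png

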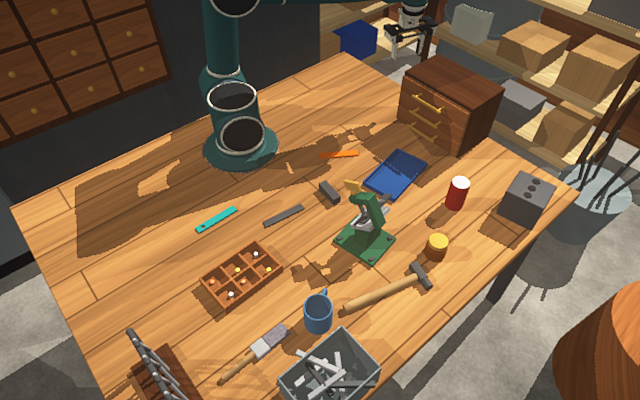

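View pics/top0.png

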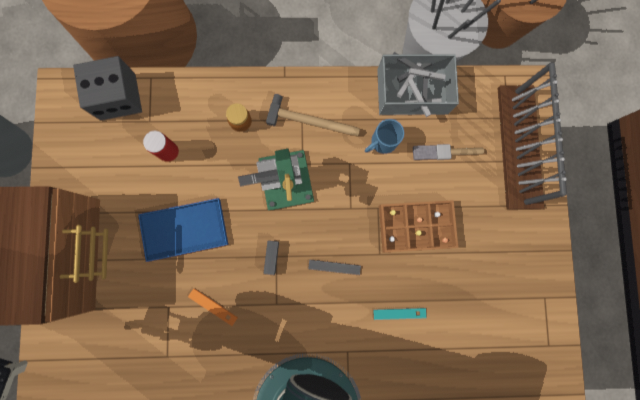

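The strap sits in the clamp at top px (262,178), running left from it. The look-alikes are orange (212,307), turquoise (400,313) and the blank (335,267). The tray is on the left at (185,229), and the wing is at (288,187).

```bash
python3 - <<'E'
from h import *
a=load('scene');b=load('top')
for n,s in(('scene',a),('top',b)):
    P=cloud(s);hsv=cv2.cvtColor(s['image'],cv2.COLOR_RGB2HSV);h,S,V=hsv[...,0],hsv[...,1],hsv[...,2]
    print(n)
    def rep(nm,m):
        Q=P[m&(s['depth']>0)]
        if len(Q)<5: print(nm,len(Q));return Q
        r=cv2.minAreaRect((Q[:,:2]*1000).astype(np.float32))
        print(nm,len(Q),'mean',Q.mean(0).round(4),'rect',np.round(r[0],1),np.round(r[1],1),round(r[2],1),'z',np.percentile(Q[:,2],[2,50,98]).round(3)); return Q
    g=(h>50)&(h<85)&(S>90)&(P[...,0]>.4)&(abs(P[...,1])<.3)
    rep('green all',g); rep('base',g&(P[...,2]<.03)); 
    rep('armtop',g&(P[...,2]>.15))
    reg=(P[...,0]>.45)&(P[...,0]<.8)&(abs(P[...,1]-.05)<.2)
    rep('brass',reg&(h>15)&(h<32)&(S>90)&(P[...,2]>.15))
    rep('grey',reg&(S<60)&(P[...,2]>.06)&(P[...,2]<.2)) 
    t=(h>100)&(h<125)&(S>120)&(P[...,0]>.25)&(P[...,0]<.62)&(P[...,1]>.1)&(P[...,1]<.5)&(P[...,2]<.05)
    rep('tray',t);rep('trayfl',t&(P[...,2]<.009))
    np.save('/tmp/P%s.npy'%n,P)
st=b['pose'];
x=np.linalg.inv(st)@np.array([.2025,.6437,.243,1]);print('tcp px',x[:2]/x[2]*b['fx']+[b['cx'],b['cy']])
# chest
Pt=cloud(b);q=Pt[190:325,0:105][b['depth'][190:325,0:105]>0];q=q[q[:,2]>.05];print('chest',q.min(0),q.max(0))
A=cv2.resize(a['image'][170:280,310:420],None,fx=5,fy=5,interpolation=cv2.INTER_CUBIC)
B=cv2.resize(b['image'][140:220,230:325],None,fx=6.875,fy=6.875,interpolation=cv2.INTER_CUBIC)[:550,:250*3]
A=cv2.resize(A,(400,400));B=cv2.resize(B,(400,int(400*B.shape[0]/B.shape[1])));C=np.zeros((400,800,3),np.uint8);C[:,:400]=A;C[:B.shape[0],400:]=B
png(C,'crop1.png')
E
```

```text
scene
green all 554 mean [0.6269 0.0343 0.0555] rect [615.6  44.8] [147.3 125.9] 10.1 z [0.011 0.016 0.218]
base 433 mean [0.6314 0.0329 0.0152] rect [615.6  44.8] [147.3 125.9] 10.1 z [0.011 0.015 0.02 ]
armtop 109 mean [0.6052 0.0382 0.2062] rect [611.8  38.4] [100.7  31.6] 15.1 z [0.163 0.209 0.221]
brass 198 mean [0.5679 0.0314 0.2201] rect [581.  40.] [101.9  37.2] 6.1 z [0.194 0.22  0.243]
grey 503 mean [0.6175 0.0541 0.1241] rect [617.3  83.4] [ 76.6 156.5] 5.9 z [0.093 0.125 0.168]
tray 1296 mean [0.4831 0.313  0.007 ] rect [481.2 328. ] [130.6 224.6] 11.0 z [0.    0.006 0.021]
trayfl 1027 mean [0.4827 0.3132 0.0049] rect [480.8 328. ] [126.5 224.4] 10.9 z [-0.     0.005  0.009]
top
green all 1156 mean [0.5935 0.0354 0.0722] rect [611.8  47.4] [143.1 122.6] 9.8 z [0.009 0.015 0.218]
base 789 mean [0.5837 0.0319 0.0133] rect [611.8  47.4] [143.1 122.6] 9.8 z [0.009 0.013 0.018]
armtop 358 mean [0.6132 0.0428 0.2001] rect [608.5  42. ] [101.6  34.5] 9.6 z [0.154 0.205 0.219]
brass 171 mean [0.5593 0.0334 0.2239] rect [560.7  32.7] [62.8 23.3] 17.8 z [0.199 0.227 0.243]
grey 950 mean [0.6074 0.0819 0.1189] rect [602.6  83.5] [ 84.8 153.5] 9.7 z [0.097 0.12  0.133]
tray 3842 mean [0.4805 0.3303 0.005 ] rect [480.1 326.5] [128.5 219.5] 10.3 z [-0.001  0.004  0.019]
trayfl 3459 mean [0.4797 0.3303 0.0038] rect [480.6 326.8] [122.1 217.3] 10.6 z [-0.001  0.004  0.008]
tcp px [ -7.37378177 360.35723804]
chest [0.26882399 0.50789122 0.0500385 ] [0.56647827 0.67032462 0.22587711]
```

View pics/crop1.png

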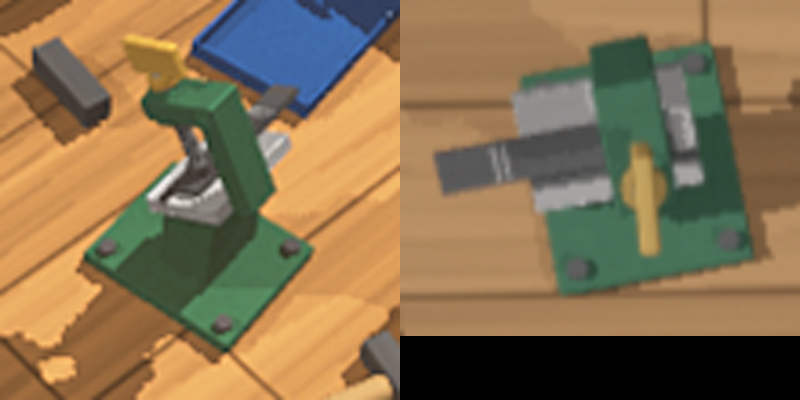

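```bash
cat >> h.py <<'E'
PSI=np.radians(10.0)
def frame(psi=PSI):
    c,s=np.cos(psi),np.sin(psi);ex=np.array([c,s,0]);ey=np.array([-s,c,0]);z=np.array([0,0,1.])
    n=-np.sin(.5)*ex+np.cos(.5)*z; u=np.cos(.5)*ex+np.sin(.5)*z
    return u,ey,n
def rel(p,Rm,st=None):
    st=st or ctrl.read_state(); R0=R.from_quat(st['tool_rot'])
    rv=(R0.inv()*R.from_matrix(Rm)).as_rotvec(degrees=True)
    d=R0.inv().apply(np.array(p)-st['ee_pos'])
    print('rv',rv.round(2),'shift',d.round(4),'q6',st['qpos'].round(3)); return rv,d
def tool(x,z):
    x=x/np.linalg.norm(x);z=z-x*(x@z);z/=np.linalg.norm(z);return np.stack([x,np.cross(z,x),z],1)
E
python3 - <<'E'
from h import *
st=ctrl.read_state();print(R.from_quat(st['tool_rot']).as_matrix().round(3))
u,ey,n=frame();W=np.stack([u,ey,n],1)
for nm in('scene','top'):
    s=load(nm);P=cloud(s);hsv=cv2.cvtColor(s['image'],cv2.COLOR_RGB2HSV);h,S=hsv[...,0],hsv[...,1]
    reg=(P[...,0]>.45)&(P[...,0]<.68)&(abs(P[...,1]-.05)<.12)
    Q=P[reg&(h>15)&(h<32)&(S>90)&(P[...,2]>.19)]@W
    for _ in range(2):Q=Q[np.linalg.norm(Q-np.median(Q,0),axis=1)<.045]
    nn=np.percentile(Q[:,2],98);T=Q[Q[:,2]>nn-.006]
    r=cv2.minAreaRect((T[:,:2]*1000).astype(np.float32))
    print(nm,len(Q),len(T),'n98',nn.round(4),'rect u,y',r,'ext',np.percentile(T,[1,99],axis=0).round(4).tolist())
    # bed (light grey) and strap (dark grey)
    V=hsv[...,2];reg=(P[...,0]>.5)&(P[...,0]<.72)&(P[...,1]>-.03)&(P[...,1]<.2)&(P[...,2]>.08)&(P[...,2]<.16)
    for k,m in(('bed',(S<50)&(V>125)),('strap',(S<60)&(V<115))):
        Q=P[reg&m]@W
        if k=='strap':Q=Q[Q[:,1]>.06+.0]
        print(k,len(Q),'n',np.percentile(Q[:,2],[5,25,50,75,95]).round(4),'u',np.percentile(Q[:,0],[2,50,98]).round(4),'y',np.percentile(Q[:,1],[1,50,99]).round(4))
        if k=='strap':
            r=cv2.minAreaRect((Q[:,:2]*1000).astype(np.float32));print(r, 'fit slope dn/du,dn/dy',np.linalg.lstsq(np.c_[Q[:,:2],np.ones(len(Q))],Q[:,2],rcond=None)[0])
E
```

```text
[[-0.    -0.954  0.3  ]
 [-0.001  0.3    0.954]
 [-1.     0.    -0.001]]
scene 185 52 n98 -0.0585 rect u,y ((594.5853271484375, -66.27438354492188), (12.96949291229248, 55.20764923095703), 86.1509780883789) ext [[0.5684, -0.0737, -0.0643], [0.6218, -0.0594, -0.0581]]
bed 210 n [-0.2012 -0.1942 -0.1919 -0.1908 -0.1858] u [0.5589 0.6084 0.6328] y [-0.1009 -0.0816  0.0191]Traceback (most recent call last):
  File "<stdin>", line 17, in <module>
    return _quantile_unchecked(
        a, q, axis, out, overwrite_input, method, keepdims, weights)
    return _ureduce(a,
                    func=_quantile_ureduce_func,
    ...<5 lines>...
                    overwrite_input=overwrite_input,
                    method=method)
    r = func(a, **kwargs)
    result = _quantile(arr,
                       quantiles=q,
    ...<2 lines>...
                       out=out,
                       weights=wgt)
    slices_having_nans = np.isnan(arr[-1, ...])
                                  ~~~^^^^^^^^^
IndexError: index -1 is out of bounds for axis 0 with size 0
```

```bash
python3 - <<'E'
from h import *
u,ey,n=frame();W=np.stack([u,ey,n],1)
wing=np.array([.5946,-.0663,-.0735]);bed=wing-[0,0,.1172]
print('wing',W@wing,'bed',W@bed)
for nm in('scene','top'):
    s=load(nm);P=cloud(s);hsv=cv2.cvtColor(s['image'],cv2.COLOR_RGB2HSV);h,S,V=hsv[...,0],hsv[...,1],hsv[...,2]
    reg=(P[...,0]>.45)&(P[...,0]<.68)&(abs(P[...,1]-.05)<.12)
    Q=P[reg&(h>15)&(h<32)&(S>90)&(P[...,2]>.19)]@W
    for _ in range(2):Q=Q[np.linalg.norm(Q-np.median(Q,0),axis=1)<.045]
    nn=np.percentile(Q[:,2],98);T=Q[Q[:,2]>nn-.006]
    print(nm,'wing',len(T),nn.round(4),cv2.minAreaRect((T[:,:2]*1000).astype(np.float32)))
    L=P@W-bed
    m=(abs(L[...,0])<.06)&(L[...,1]>.02)&(L[...,1]<.14)&(abs(L[...,2])<.03)&(S<90)
    Q=L[m&(V>115)&(L[...,1]<.066)];print('bed',len(Q),'n',np.median(Q[:,2]) if len(Q) else 0,Q.max(0),Q.min(0))
    Q=L[m&(L[...,1]>.075)&(L[...,2]>-.01)];print('strap overhang',len(Q),np.percentile(Q,[2,50,98],axis=0).round(4).tolist(),cv2.minAreaRect((Q[:,:2]*1000).astype(np.float32)))
E
```

```text
wing [0.56009843 0.03143768 0.22056411] bed [0.61543347 0.04119474 0.11771143]
scene wing 52 -0.0585 ((594.5853271484375, -66.27438354492188), (12.96949291229248, 55.20764923095703), 86.1509780883789)
bed 62 n -0.002290413299855479 [0.04031786 0.06580211 0.00429681] [-0.03365466  0.02667575 -0.01485131]
strap overhang 81 [[-0.0139, 0.0774, -0.0009], [0.0029, 0.0979, 0.005], [0.0126, 0.1207, 0.0076]] ((-1.4921350479125977, 99.10994720458984), (46.480831146240234, 29.015146255493164), 88.05931091308594)
top wing 104 -0.0578 ((592.7588500976562, -64.31501770019531), (10.603903770446777, 54.787086486816406), 83.92594146728516)
bed 277 n -0.0024155164422964837 [0.03502568 0.06587244 0.00533427] [-0.03979009  0.02271601 -0.01490094]
strap overhang 194 [[-0.0142, 0.0766, -0.0002], [-0.0017, 0.0986, 0.0035], [0.0105, 0.1209, 0.0077]] ((-2.2851076126098633, 98.37109375), (26.821300506591797, 46.08809280395508), 0.33887630701065063)
```

```bash
cat >> h.py <<'E'
u,ey,n=frame();W=np.stack([u,ey,n],1)
wing=W@np.array([.5937,-.0653,-.0743]);bedp=wing-.1172*n
Rw=tool(-n,np.sin(np.radians(5))*u+np.cos(np.radians(5))*ey)
E
python3 - <<'E'
from h import *
print(wing,bedp)
rel([.22,.62,.40],R.from_quat(ctrl.read_state()['tool_rot']).as_matrix()); rel([.38,.30,.42],Rw);rel(wing+.10*n,Rw)
E
```

```text
[0.55952467 0.03235194 0.21943056] [0.61485971 0.042109   0.11657788]
rv [0. 0. 0.] shift [-0.157  -0.0238 -0.0176] q6 [ 1.228  0.116  1.442  0.     1.584 -0.038]
rv [-21.98  -8.12 -27.69] shift [-0.1767 -0.2724 -0.2748] q6 [ 1.228  0.116  1.442  0.     1.584 -0.038]
rv [-21.98  -8.12 -27.69] shift [-0.0637 -0.4815 -0.4982] q6 [ 1.228  0.116  1.442  0.     1.584 -0.038]
```

Call:
{"api": "carry_out", "payload": {"series": [0,0,0,-0.157,-0.024,-0.018,1,0,0,0,-0.157,-0.024,-0.018,1,0,0,0,-0.157,-0.024,-0.018,1,0,0,0,-0.157,-0.024,-0.018,1,-22,-8,-28,-0.177,-0.272,-0.275,1,-22,-8,-28,-0.177,-0.272,-0.275,1,-22,-8,-28,-0.177,-0.272,-0.275,1,-22,-8,-28,-0.177,-0.272,-0.275,1,-22,-8,-28,-0.177,-0.272,-0.275,1,-22,-8,-28,-0.177,-0.272,-0.275,1]}}

```text
time: 0.93
ee_pos: [0.3309, 0.3944, 0.4134]
tool_rot: [0.616, -0.32, -0.396, -0.601]
contact_force: [-0.1, -0.5, 0.2]
finger_gap: 0.0931
```

```bash
python3 - <<'E'
from h import *
print(ctrl.read_state()['ee_pos']);rel(wing+.10*n,Rw)
E
```

```text
[0.33089721 0.3944213  0.41340409]
rv [ 0.5  -0.09  0.61] shift [ 0.1495 -0.0788 -0.3909] q6 [ 1.022 -0.443  1.719 -0.377  1.517 -0.691]
```

Call:
{"api": "carry_out", "payload": {"series": [0,0,0.5,0.149,-0.079,-0.391,1,0,0,0.5,0.149,-0.079,-0.391,1,0,0,0.5,0.149,-0.079,-0.391,1,0,0,0.5,0.149,-0.079,-0.391,1,0,0,0.5,0.149,-0.079,-0.391,1,0,0,0.5,0.149,-0.079,-0.391,1,0,0,0.5,0.149,-0.079,-0.391,1,0,0,0.5,0.149,-0.079,-0.391,1,0,0,0.5,0.149,-0.079,-0.391,1,0,0,0.5,0.149,-0.079,-0.391,1]}}

```text
time: 1.77
ee_pos: [0.5046, 0.038, 0.3121]
tool_rot: [0.615, -0.322, -0.398, -0.599]
contact_force: [1.4, 1.1, 0.4]
finger_gap: 0.0935
```

Call:
{"api": "carry_out", "payload": {"series": [0,0,0,0,0,-0.06,1,0,0,0,0,-0.06,-0.06,1]}}

```text
time: 1.93
ee_pos: [0.5415, -0.0175, 0.3248]
tool_rot: [0.613, -0.325, -0.398, -0.6]
contact_force: [-1.5, 0.3, 1.0]
finger_gap: 0.0929
```

```bash
python3 - <<'E'
from h import *
rel(wing+.07*n,Rw)
E
```

```text
rv [ 0.19 -0.26 -0.09] shift [0.035  0.031  0.0437] q6 [-0.157 -0.482  1.885  0.159  1.267 -1.829]
```

Call:
{"api": "carry_out", "payload": {"series": [0,0,0,0.035,0.031,0.044,1,0,0,0,0.035,0.031,0.044,1,0,0,0,0.035,0.031,0.044,1,0,0,0,0.035,0.031,0.044,1]}}

```text
time: 2.27
ee_pos: [0.5262, 0.0272, 0.2798]
tool_rot: [0.613, -0.325, -0.399, -0.599]
contact_force: [0.5, -0.7, 0.1]
finger_gap: 0.0929
```

```bash
python3 - <<'E'
from h import *
rel(wing+.016*n,Rw)
s=snap('wrist');png(s['image'],'w1.png')
P=cloud(s);hsv=cv2.cvtColor(s['image'],cv2.COLOR_RGB2HSV);h,S=hsv[...,0],hsv[...,1]
L=(P-wing)@W
m=(np.abs(L)<.045).all(-1)&(h>12)&(h<35)&(S>80)
T=L[m];nn=np.percentile(T[:,2],95);print(len(T),nn);T=T[T[:,2]>nn-.004]
print(cv2.minAreaRect((T[:,:2]*1000).astype(np.float32)))
E
```

```text
rv [ 0.23 -0.22 -0.19] shift [ 0.0531 -0.0009 -0.0005] q6 [-0.051 -0.525  1.984  0.111  1.198 -1.727]
1467 0.01390713371066142
((0.7188606262207031, 1.2106924057006836), (10.5144681930542, 55.42317581176758), 84.8740005493164)
```

View pics/w1.png

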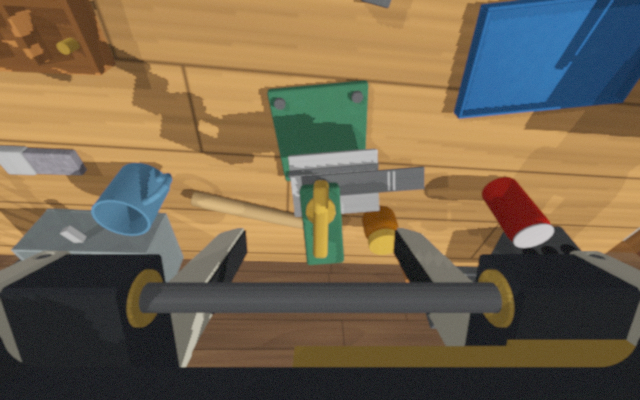

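The wrist view shows the wing at (320,215), centred between the open fingers, with its angle and position confirmed to about 1 mm. I'll go down and close.

Call:
{"api": "carry_out", "payload": {"series": [0,0,0,0.03,0,0.001,1,0,0,0,0.053,-0.001,0.001,1,0,0,0,0.053,-0.001,0.001,1,0,0,0,0.053,-0.001,0.001,-1,0,0,0,0.053,-0.001,0.001,-1,0,0,0,0.053,-0.001,0.001,-1,0,0,0,0.053,-0.001,0.001,-1,0,0,0,0.053,-0.001,0.001,-1,0,0,0,0.053,-0.001,0.001,-1,0,0,0,0.053,-0.001,0.001,-1]}}

```text
time: 3.15
ee_pos: [0.5522, 0.0321, 0.2354]
tool_rot: [0.614, -0.325, -0.398, -0.6]
contact_force: [-0.2, -0.1, 0.2]
finger_gap: 0.0511
```

```bash
python3 - <<'E'
from h import *
st=ctrl.read_state();print(st['finger_gap'],st['contact_force'],st['moment'])
rel(wing+.016*n,Rw)
E
```

```text
0.05109105229162709 [-0.20529243 -0.09348887  0.23707419] [ 0.04600022  0.26808034 -0.00869277]
rv [ 0.23 -0.25 -0.06] shift [ 0.0016  0.0012 -0.0012] q6 [-0.036 -0.452  2.008  0.108  1.098 -1.722]
```

Fingers are slow; keep closing.

Call:
{"api": "carry_out", "payload": {"series": [0,0,0,0.001,0.001,0,-1,0,0,0,0.001,0.001,0,-1,0,0,0,0.001,0.001,0,-1,0,0,0,0.001,0.001,0,-1,0,0,0,0.001,0.001,0,-1,0,0,0,0.001,0.001,0,-1,0,0,0,0.001,0.001,0,-1,0,0,0,0.001,0.001,0,-1,0,0,0,0.001,0.001,0,-1,0,0,0,0.001,0.001,0,-1]}}

```text
time: 3.98
ee_pos: [0.5518, 0.0321, 0.2341]
tool_rot: [0.614, -0.325, -0.398, -0.6]
contact_force: [-0.4, -0.5, -0.2]
finger_gap: 0.011
```

Call:
{"api": "carry_out", "payload": {"series": [6,0,0,-0.0003,0,0,-1,12,0,0,-0.0005,0,0,-1,18,0,0,-0.0008,0,0,-1,24,0,0,-0.001,0,0,-1,30,0,0,-0.0013,0,0,-1,36,0,0,-0.0015,0,0,-1,42,0,0,-0.0018,0,0,-1,48,0,0,-0.002,0,0,-1,54,0,0,-0.0023,0,0,-1,60,0,0,-0.0025,0,0,-1]}}

```text
time: 4.82
ee_pos: [0.5505, 0.0316, 0.2362]
tool_rot: [-0.23, 0.481, 0.181, 0.826]
contact_force: [-1.4, -3.1, -0.1]
finger_gap: 0.0108
```

```bash
python3 - <<'E'
from h import *
st=ctrl.read_state();print(st['finger_gap'],st['contact_force'],st['moment'])
rel(wing+.016*n,Rw)
E
```

```text
0.010774691219096187 [-1.36326037 -3.07641735 -0.09926435] [-0.81046307  0.62027427 -0.13058285]
rv [-60.05  -0.31   0.08] shift [ 0.003  -0.0007 -0.0004] q6 [-0.037 -0.456  2.009  0.107  1.101 -0.671]
```

Call:
{"api": "carry_out", "payload": {"series": [6,0,0,-0.0003,0,0,-1,12,0,0,-0.0005,0,0,-1,18,0,0,-0.0008,0,0,-1,24,0,0,-0.001,0,0,-1,30,0,0,-0.0013,0,0,-1,36,0,0,-0.0015,0,0,-1,42,0,0,-0.0018,0,0,-1,48,0,0,-0.002,0,0,-1,54,0,0,-0.0023,0,0,-1,60,0,0,-0.0025,0,0,-1]}}

```text
time: 5.65
ee_pos: [0.5489, 0.0312, 0.2381]
tool_rot: [0.216, 0.508, -0.085, 0.83]
contact_force: [-5.4, -1.5, 1.8]
finger_gap: 0.011
```

Call:
{"api": "carry_out", "payload": {"series": [6,0,0,-0.0003,0,0,-1,12,0,0,-0.0005,0,0,-1,18,0,0,-0.0008,0,0,-1,24,0,0,-0.001,0,0,-1,30,0,0,-0.0013,0,0,-1,36,0,0,-0.0015,0,0,-1,42,0,0,-0.0018,0,0,-1,48,0,0,-0.002,0,0,-1,54,0,0,-0.0023,0,0,-1,60,0,0,-0.0025,0,0,-1]}}

```text
time: 6.48
ee_pos: [0.5474, 0.0312, 0.2402]
tool_rot: [0.603, 0.396, -0.329, 0.609]
contact_force: [-5.2, 1.1, 2.3]
finger_gap: 0.0109
```

```bash
python3 - <<'E'
from h import *
st=ctrl.read_state();print(st['finger_gap'],st['contact_force'],st['moment'])
rel(wing+.016*n,Rw)
E
```

```text
0.010923946897572026 [-5.20173523  1.06434656  2.29569866] [0.20958969 1.21222539 0.3541484 ]
rv [179.39   0.34  -0.46] shift [0.008  0.0008 0.0009] q6 [-0.038 -0.464  2.008  0.107  1.113  1.434]
```

Call:
{"api": "carry_out", "payload": {"series": [0,0,0,0,0,0,0,0,0,0,0,0,0,0,0,0,0,0,0,0,0,0,0,0,0,0,0,0,0,0,0,0,0,0,0,0,0,0,-0.035,0,0,0.2,0,0,0,-0.07,0,0,0.2,0,0,0,-0.1,0,0,0.2,0,0,0,-0.1,0,0,0.2,0,0,0,-0.1,0,0,0.2]}}

```text
time: 7.32
ee_pos: [0.5005, 0.0233, 0.33]
tool_rot: [0.604, 0.395, -0.328, 0.61]
contact_force: [0.2, 0.0, -0.8]
finger_gap: 0.0555
```

```bash
cat >> h.py <<'E'
Rs=tool(-n,u)
pinch=W@np.array([.5928,.0282,-.1897])
E
python3 - <<'E'
from h import *
st=ctrl.read_state();print(st['finger_gap'],st['contact_force'],pinch)
rel(pinch+.13*n,Rs)
E
```

```text
0.055472984458450614 [ 0.20349219  0.00567389 -0.79015878] [0.59699592 0.13390152 0.11772605]
rv [-95.55   0.23   0.29] shift [ 0.1106 -0.0104 -0.0922] q6 [-0.064 -0.587  1.942  0.112  1.3    1.427]
```

Call:
{"api": "carry_out", "payload": {"series": [-95,0,0,0,-0.01,-0.092,0.2,-95,0,0,0,-0.01,-0.092,0.2,-95,0,0,0,-0.01,-0.092,0.2,-95,0,0,0,-0.01,-0.092,0.2,-95,0,0,0.05,-0.01,-0.092,0.2,-95,0,0,0.09,-0.01,-0.092,0.2,-95,0,0,0.09,-0.01,-0.092,0.2,-95,0,0,0.09,-0.01,-0.092,0.2,-95,0,0,0.09,-0.01,-0.092,0.2,-95,0,0,0.09,-0.01,-0.092,0.2]}}

```text
time: 8.15
ee_pos: [0.5262, 0.1214, 0.2476]
tool_rot: [0.132, 0.514, -0.035, 0.847]
contact_force: [-0.1, -0.2, 0.2]
finger_gap: 0.056
```

```bash
python3 - <<'E'
from h import *
rel(pinch+.13*n,Rs)
E
```

```text
rv [-23.93  -0.21   0.39] shift [0.0184 0.0005 0.0008] q6 [ 0.185 -0.488  2.012 -0.012  1.123  0.432]
```

Call:
{"api": "carry_out", "payload": {"series": [-24,0,0.4,0.018,0,0,0.2,-24,0,0.4,0.018,0,0,0.2,-24,0,0.4,0.018,0,0,0.2,-24,0,0.4,0.018,0,0,0.2,-24,0,0.4,0.018,0,0,0.2]}}

```text
time: 8.57
ee_pos: [0.5345, 0.1228, 0.2298]
tool_rot: [-0.046, 0.511, 0.076, 0.855]
contact_force: [-0.2, 0.9, -0.6]
finger_gap: 0.0562
```

```bash
python3 - <<'E'
from h import *
rel(pinch+.018*n,Rs)
s=snap('wrist');png(s['image'],'w2.png')
P=cloud(s);hsv=cv2.cvtColor(s['image'],cv2.COLOR_RGB2HSV);S,V=hsv[...,1],hsv[...,2]
L=(P-pinch)@W
m=(abs(L[...,0])<.03)&(L[...,1]>-.012)&(L[...,1]<.05)&(abs(L[...,2])<.025)
T=L[m];print(len(T),np.percentile(T,[2,50,98],axis=0).round(4).tolist(),cv2.minAreaRect((T[:,:2]*1000).astype(np.float32)))
snap('top')
P=cloud(load('top'));hh=(P-wing)@W
s=load('top');hsv=cv2.cvtColor(s['image'],cv2.COLOR_RGB2HSV);h,S=hsv[...,0],hsv[...,1]
m=(np.abs(hh)<.045).all(-1)&(h>12)&(h<35)&(S>80);T=hh[m];nn=np.percentile(T[:,2],95);T=T[T[:,2]>nn-.004]
print('wing',nn,cv2.minAreaRect((T[:,:2]*1000).astype(np.float32)))
E
```

```text
rv [ 0.27 -0.34 -0.05] shift [ 0.1108 -0.      0.0026] q6 [ 1.800e-01 -4.620e-01  2.022e+00 -2.000e-03  1.087e+00  1.000e-03]
1088 [[-0.0114, -0.0111, 0.001], [0.0012, 0.0084, 0.0024], [0.0137, 0.0275, 0.0038]] ((1.4067087173461914, 7.86158561706543), (39.8448600769043, 25.82305908203125), 89.65393829345703)
wing 0.02300885518885311 ((-1.2933387756347656, 1.154740810394287), (10.243063926696777, 53.39460372924805), 84.43614959716797)
```

View pics/w2.png

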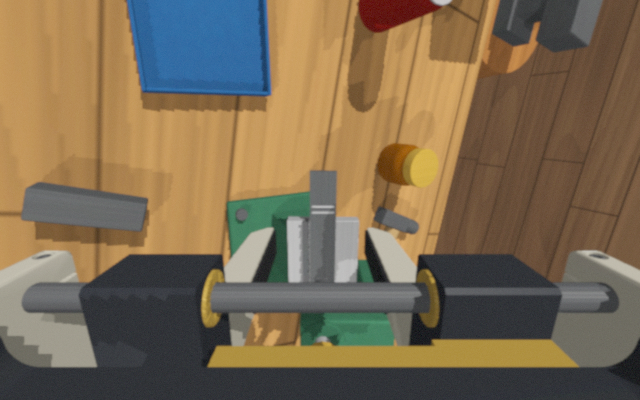

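Strap end is at (322,175) and sits centred between the fingers; the wing is still 180° turned and 8 mm up. Going down to pinch.

Call:
{"api": "carry_out", "payload": {"series": [0,0,0,0.04,0,0.004,0.2,0,0,0,0.08,0,0.004,0.2,0,0,0,0.105,0,0.004,0.2,0,0,0,0.111,0,0.004,0.2,0,0,0,0.111,0,0.004,0.2,0,0,0,0.111,0,0.004,-1,0,0,0,0.111,0,0.004,-1,0,0,0,0.111,0,0.004,-1,0,0,0,0.111,0,0.004,-1,0,0,0,0.111,0,0.004,-1]}}

```text
time: 9.5
ee_pos: [0.5899, 0.1327, 0.1358]
tool_rot: [-0.044, 0.51, 0.075, 0.856]
contact_force: [-1.9, -0.3, 0.0]
finger_gap: 0.0272
```

```bash
python3 - <<'E'
from h import *
st=ctrl.read_state();print(st['finger_gap'],st['contact_force'])
rel(pinch+.018*n+.0013*u,Rs,st)
E
```

```text
0.02721381040250023 [-1.86591355 -0.30590455  0.02123768]
rv [-0.04 -0.21 -0.05] shift [ 0.0013 -0.     -0.0011] q6 [ 1.800e-01 -2.650e-01  2.033e+00 -2.000e-03  8.770e-01  7.000e-03]
```

Nearly closed; finish the grip, then draw it out along tool +y, easing 1 mm off the bed.

Call:
{"api": "carry_out", "payload": {"series": [0,0,0,0,0,0,-1,0,0,0,0,0,0,-1,0,0,0,0,0,0,-1,0,0,0,-0.001,0,0,-1,0,0,0,-0.001,0.01,0,-1,0,0,0,-0.001,0.02,0,-1,0,0,0,-0.001,0.03,0,-1,0,0,0,-0.001,0.04,0,-1,0,0,0,-0.001,0.05,0,-1,0,0,0,-0.001,0.06,0,-1]}}

```text
time: 10.33
ee_pos: [0.5789, 0.1921, 0.1367]
tool_rot: [-0.044, 0.51, 0.075, 0.856]
contact_force: [-0.5, -1.3, -1.0]
finger_gap: 0.0252
```

```bash
python3 - <<'E'
from h import *
st=ctrl.read_state();print(st['finger_gap'],st['contact_force'],st['moment'])
s=snap('scene');png(cv2.resize(s['image'][150:290,300:460],None,fx=4,fy=4,interpolation=cv2.INTER_CUBIC),'s2.png')
E
```

```text
0.025223307396427346 [-0.51550536 -1.34945748 -1.01626447] [-0.01377109  0.40233619  0.01397725]
```

View pics/s2.png

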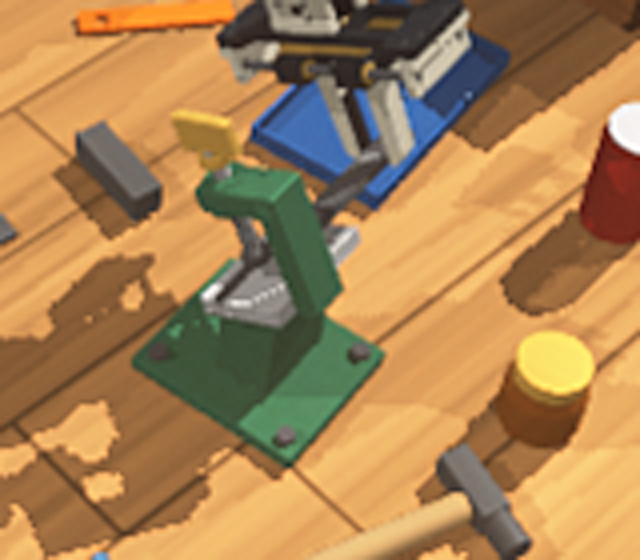

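The strap is coming out with the fingers and the nose is clear. Continuing outward with a lift.

Call:
{"api": "carry_out", "payload": {"series": [0,0,0,-0.001,0.015,0,-1,0,0,0,-0.002,0.03,0,-1,0,0,0,-0.006,0.045,0,-1,0,0,0,-0.012,0.06,0,-1,0,0,0,-0.02,0.075,0,-1,0,0,0,-0.03,0.09,0,-1,0,0,0,-0.045,0.1,0,-1,0,0,0,-0.06,0.11,0,-1,0,0,0,-0.07,0.12,0,-1,0,0,0,-0.07,0.12,0,-1]}}

```text
time: 11.22
ee_pos: [0.5248, 0.307, 0.2007]
tool_rot: [-0.044, 0.509, 0.076, 0.856]
contact_force: [0.3, 0.4, -0.4]
finger_gap: 0.0253
```

```bash
cat >> h.py <<'E'
py=np.radians(10.5);tx=np.array([np.cos(py),np.sin(py),0]);ty=np.array([-np.sin(py),np.cos(py),0])
Rt=tool(np.array([0,0,-1.]),tx)
tray=np.array([.4805,.3275,.004])
E
python3 - <<'E'
from h import *
st=ctrl.read_state();print(st['finger_gap'],st['contact_force'])
rel(tray+.044*ty+[0,0,.10],Rt)
s=snap('wrist');P=cloud(s);Rc=R.from_quat(st['tool_rot']).as_matrix();L=(P-st['ee_pos'])@Rc
hsv=cv2.cvtColor(s['image'],cv2.COLOR_RGB2HSV);S=hsv[...,1]
m=(abs(L[...,2])<.013)&(L[...,1]>.009)&(L[...,1]<.06)&(abs(L[...,0]-.019)<.03)
T=L[m];print(len(T),np.percentile(T,[2,50,98],axis=0).round(4).tolist(),'slope',np.polyfit(T[:,1],T[:,0],1) if len(T)>9 else 0)
E
```

```text
0.02529579221347669 [ 0.3081336   0.44648732 -0.39017188]
rv [-0.46 28.57 -0.06] shift [ 0.0659  0.0716 -0.0818] q6 [ 0.57  -0.278  1.936 -0.214  1.027  0.463]
1305 [[0.0152, 0.0093, -0.0125], [0.0168, 0.0189, 0.0008], [0.0213, 0.0274, 0.0125]] slope [0.12419814 0.01441993]
```

Call:
{"api": "carry_out", "payload": {"series": [0,28,0,-0.01,0.071,-0.082,-1,0,28,0,-0.01,0.071,-0.082,-1,0,28,0,-0.01,0.071,-0.082,-1,0,28.5,0,0.02,0.071,-0.082,-1,0,28.5,0,0.045,0.071,-0.082,-1,0,28.5,0,0.066,0.071,-0.082,-1,0,28.5,0,0.066,0.071,-0.082,-1,0,28.5,0,0.066,0.071,-0.082,-1]}}

```text
time: 11.93
ee_pos: [0.4725, 0.3684, 0.1007]
tool_rot: [-0.062, 0.705, 0.062, 0.703]
contact_force: [0.9, 0.8, -1.3]
finger_gap: 0.0256
```

```bash
python3 - <<'E'
from h import *
st=ctrl.read_state();print(st['finger_gap'],st['contact_force'])
rel(tray+.044*ty+[0,0,.03],Rt)
for nm in('scene','wrist','top'):
    s=snap(nm);P=cloud(s);L=(P-tray)@np.stack([tx,ty,[0,0,1]],1);S=cv2.cvtColor(s['image'],cv2.COLOR_RGB2HSV)[...,1]
    m=(abs(L[...,0])<.03)&(abs(L[...,1])<.10)&(abs(L[...,1]-.044)>.012)&(L[...,2]>.04)&(L[...,2]<.105)&(S<70)&((L[...,1]<.03)|(L[...,2]<.088))
    T=L[m]
    if len(T)>9:
        print(nm,len(T),np.percentile(T,[2,50,98],axis=0).round(4).tolist(),np.polyfit(T[:,1],T[:,2],1))
s=load('scene');A=cv2.resize(s['image'][110:230,330:460],(520,480),interpolation=cv2.INTER_CUBIC)
png(A,'s3.png')
E
```

```text
0.025632142311137637 [ 0.94997696  0.75039134 -1.25139055]
rv [-0.47 -0.16 -0.06] shift [0.0667 0.0022 0.0006] q6 [0.619 0.029 1.769 0.002 1.346 0.443]
scene 192 [[-0.0167, -0.0724, 0.0755], [-0.0012, -0.0139, 0.0804], [0.0178, 0.058, 0.0883]] [0.01737098 0.0809328 ]
wrist 3133 [[-0.0123, -0.0285, 0.08], [0.0005, 0.0236, 0.0821], [0.0135, 0.0693, 0.0836]] [0.00761114 0.08190045]
top 390 [[-0.0159, -0.0711, 0.0778], [-0.0033, -0.0161, 0.082], [0.0093, 0.0302, 0.0863]] [0.00917777 0.08207394]
```

View pics/s3.png

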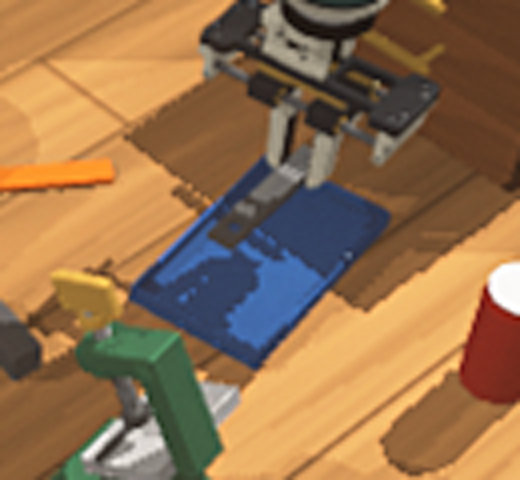

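The strap is held level over the tray (slope 0.01 rad), centred. The fingertips reach about 4 mm below it. Lowering.

Call:
{"api": "carry_out", "payload": {"series": [0,0,0,0.03,0.002,0,-1,0,0,0,0.05,0.002,0,-1,0,0,0,0.06,0.002,0,-1,0,0,0,0.066,0.002,0,-1,0,0,0,0.069,0.002,0,-1,0,0,0,0.069,0.002,0,-1,0,0,0,0.069,0.002,0,-1]}}

```text
time: 12.67
ee_pos: [0.4728, 0.3719, 0.0361]
tool_rot: [-0.061, 0.703, 0.064, 0.705]
contact_force: [0.4, -1.0, -1.1]
finger_gap: 0.0254
```

Call:
{"api": "carry_out", "payload": {"series": [0,0,0,0.003,0,0,-1,0,0,0,0.005,0,0,-1,0,0,0,0.005,0,0,-1,0,0,0,0.005,0,0,-1]}}

```text
time: 13.0
ee_pos: [0.4728, 0.3719, 0.0311]
tool_rot: [-0.061, 0.703, 0.064, 0.705]
contact_force: [-0.0, 0.1, -1.4]
finger_gap: 0.0253
```

Tips are about 2 mm above the floor. Releasing with a partial opening.

Call:
{"api": "carry_out", "payload": {"series": [0,0,0,0,0,0,-0.1,0,0,0,0,0,0,-0.1,0,0,0,0,0,0,-0.1,0,0,0,0,0,0,-0.1,0,0,0,0,0,0,-0.1,0,0,0,0,0,0,-0.1,0,0,0,-0.02,0,0,-0.1,0,0,0,-0.06,0,0,-0.1,0,0,0,-0.1,0,0,-0.1,0,0,0,-0.14,0,0,-0.1]}}

```text
time: 13.83
ee_pos: [0.4721, 0.371, 0.1726]
tool_rot: [-0.061, 0.704, 0.063, 0.705]
contact_force: [-0.1, 0.3, 1.0]
finger_gap: 0.042
```

Call:
{"api": "carry_out", "payload": {"series": [0,0,0,-0.04,0,0,-0.1,0,0,0,-0.08,0,0,-0.1,0,0,0,-0.1,0,0,-0.1,0,0,0,-0.1,0,0,-0.1,0,0,0,-0.1,0,0,-0.1]}}

```text
time: 14.25
ee_pos: [0.4721, 0.3708, 0.2737]
tool_rot: [-0.06, 0.703, 0.064, 0.706]
contact_force: [-0.6, -0.5, -1.3]
finger_gap: 0.0419
```

```bash
python3 - <<'E'
from h import *
st=ctrl.read_state();print(st['finger_gap'],st['contact_force'],st['ee_pos'],st['joint_vel'].round(3))
for nm in('scene','wrist','top'):
    s=snap(nm);P=cloud(s);L=(P-tray)@np.stack([tx,ty,[0,0,1]],1);S=cv2.cvtColor(s['image'],cv2.COLOR_RGB2HSV)[...,1]
    m=(abs(L[...,0])<.055)&(abs(L[...,1])<.10)&(L[...,2]>-.005)&(L[...,2]<.03)
    fl=L[m&(S>130)];T=L[m&(S<70)]
    print(nm,len(fl),np.median(fl[:,2]),len(T))
    if len(T)>9: print(np.percentile(T,[2,50,98],axis=0).round(4).tolist(),np.linalg.lstsq(np.c_[T[:,:2],np.ones(len(T))],T[:,2],rcond=None)[0].round(3))
    if nm=='top':
        hh=(P-wing)@W;hsv=cv2.cvtColor(s['image'],cv2.COLOR_RGB2HSV);h,S=hsv[...,0],hsv[...,1]
        m=(np.abs(hh)<.045).all(-1)&(h>12)&(h<35)&(S>80);T=hh[m];nn=np.percentile(T[:,2],95);T=T[T[:,2]>nn-.004]
        print('wing',nn,cv2.minAreaRect((T[:,:2]*1000).astype(np.float32)))
png(load('scene')['image'],'s4.png')
E
```

```text
0.0418516288621039 [-0.63961876 -0.54062908 -1.29755035] [0.47211506 0.370794   0.27368389] [ 0.     0.023  0.047  0.    -0.011 -0.001]
scene 566 0.0017142353474464168 247
[[-0.0148, -0.0706, -0.0007], [0.0004, 0.0001, 0.0071], [0.0142, 0.0677, 0.0124]] [ 0.002 -0.002  0.007]
wrist 7589 0.0005979668970509423 1495
[[-0.0122, -0.066, 0.0048], [0.0011, 0.0086, 0.0066], [0.0133, 0.0702, 0.0083]] [0.006 0.002 0.007]
top 2343 -0.00018851040244904568 485
[[-0.0146, -0.0674, -0.0006], [-0.0013, 0.0036, 0.0057], [0.0118, 0.0691, 0.0102]] [-0.003  0.002  0.006]
wing 0.023147357955449435 ((-0.5593204498291016, 0.8330469131469727), (9.597007751464844, 55.16945266723633), 84.01519012451172)
```

View pics/s4.png

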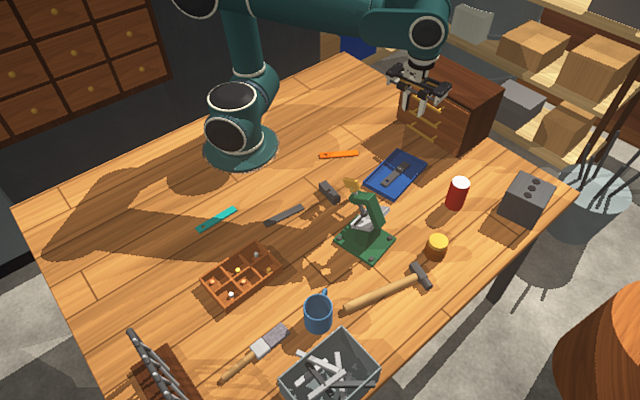

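The strap lies flat in the tray at (393,175), the gripper is clear, and the other things are where they started. Handing in.

```bash
python3 -c "
from h import *
print(close_job())"
```

```text
the job is handed in; nothing more can be done
None
```

The strap is out of the clamp and lying flat in the blue tray, and I have handed the job in. `close_job` reports no verdict.

- **Screw:** I turned the wing clockwise by 180° in one grip, to about 3.2 rad. It never turned the wrong way. Afterwards the cameras still showed it half a turn round and about 8 mm further out.
- **Strap:** I pinched it 44 mm from its centre, drew it out along its +y, and lowered it level while still held. I let go with the fingertips about 2 mm above the tray floor, so it dropped roughly 5 mm.
- **Last checks:** All three cameras put the strap's top 6–7 mm above the floor, with a tilt of 0.01 rad or less and its centre within about 3 mm of the tray's. The gripper stood about 0.24 m above it with no significant force on it. The other things looked unmoved in the last picture.
- **Time:** The whole run took 14.3 s.

Two things disagreed along the way:

- **Overshoot:** One early move in free air was sent without computing it first and overshot by about 5 cm. It touched nothing and I corrected it.
- **Tilt reading:** Just after the pull-out, one wrist-camera reading gave the strap a 0.12 rad tilt. All three cameras over the tray (0.02 rad or less) did not bear it out.

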